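# Shut the mould's guard and open the tray's guard

## Task

Two clear dust guards with sliding roof panes stand side by side on the wooden riser. I am done with the graphite mould and need the cut glass rods next: slide the pane over the black graphite mould fully shut, and slide the pane over the lime-green tray fully open, and leave both there.

Things in the scene. Friction and masses are not known exactly. Their poses are not given: they have to be found in the camera images.
- mould_guard_knob (a point): Guard with the black graphite mould (52 x 100 x 20 mm) inside: point on the axis of the black round upright knob (18 mm dia) on this guard's clear sliding roof pane, 20 mm above the pane, 12 mm below the knob's top. Pinch it from above, any yaw. Site x = direction in which the pane slides open (horizontal, away from the robot), y across, z up. 
- mould_guard (a joint): Mould guard: slide of its roof pane along the rails, in m: 0 = fully shut, 0.08 = fully open; grows along the knob point's +x. 1.5 N friction, stays where left. Starts at 0.04 to 0.07. Clear box, blue-edged pane, 200 x 120 mm, 93 mm high, fixed on a wooden riser 190 mm high, its twin beside it 140 mm away, either one on the left.
- tray_guard_knob (a point): Guard with the lime-green tray (90 x 70 mm) of black rods inside: point on the axis of the black round upright knob (18 mm dia) on this guard's clear sliding roof pane, 20 mm above the pane, 12 mm below the knob's top. Pinch it from above, any yaw. Site x = direction in which the pane slides open (horizontal, away from the robot), y across, z up. A fume duct edge hangs at (0.68, -0.31, 0.34).
- tray_guard (a joint): Tray guard: slide of its roof pane along the rails, in m: 0 = fully shut, 0.08 = fully open; grows along the knob point's +x. 1.5 N friction, stays where left. Starts at 0 to 0.03. A fixed desk lamp stands before the riser: arm 80 mm thick from (0.73, 0.33, 0.17) via elbow (0.41, 0.09, 0.34) to (0.24, -0.43, 0.54); you start left of it: lift TCP to 0.5, pass over.

How it is judged:
By the outcome, as a careful person would: the job done as asked, in the order asked, and still so for the second after the job is handed in, with the robot touching nothing.
It also fails if it takes over 40 s, if anything falls off the work surface, if the arm or the gripper's body presses on something with over 40 N, if the wrist force passes 120 N, or if a joint passes its speed limit or range.

## Robot

A 6-joint arm with a two-finger parallel gripper is mounted at the origin on a cart in front of the work surface, level with it; the furniture and walls round the work are solid. World frame = base frame: x ahead of the robot, y to its left, z up, the work surface at z = 0. Lengths are in mm, angles in rad, forces in N, time in s.
With the tool pointing down it reaches from about 350 to 975 mm from the base axis. Payload 7.1 kg.
Tool frame: the origin (TCP) lies between the finger pads, 19 mm behind the fingertips; this is the grasp point; z points along the fingers, y is the line along which they close (so a half turn about z gives the same grasp; the last joint's range is limited). The gripper opens to 88 mm and grips with 3 to 60 N. Pads are 20 mm wide; open, the fingers measure 115 mm over their backs; the gripper's body (75 mm by 178 mm) begins 61 mm behind the grasp point.
Start: joints at [0.646, 0.423, 1.63, -0, 1.089, -0.019], TCP at [491.794, 385.673, 241.375] pointing down, gripper open.
Joint ranges: [-3, 3], [-0.9, 2.11], [0.09, 2.58], [-1.31, 4.45], [0.11, 2.69], [-2.54, 2.54]. Speed limits (rad/s): [2.39, 2.39, 3.01, 3.14, 3.14, 3.14].

## Interface

Orientations are given as a rotation vector (axis times angle).
In Python, from workcell import ctrl gives the robot as it stands. The module is installed in compiled form; this text tells all that it offers.
- The arm moves only by the tool servo_tool, never from a script. Its argument "plan" is a list of rows, each a list of 3 entries, a list of its own where there are three numbers: the closure, from 0 (fully open) to 1 (shut), then the shift along the world's x, y, z in mm, then the turn about the world's z in degrees. In form: [[hand, [x, y, z], yaw], ...]. A call has 1 to 10 rows; each row is the pose to reach, as a shift and turn from the pose commanded when the call began; what a row does not reach only later rows make up. A row lasts 1/12 s, in which the tool goes at most 41.7 mm and 7.16 degrees, less where a joint would pass 70% of its speed; a pose out of reach is approached as far as the arm can. A call with a gripper value outside its range is refused whole. The fingers move at their own pace and stop on an object; the grip force is fixed at half the most. Time passes only in rows, so rows that repeat a pose let the fingers close. It gives the time, the measured TCP pose, the force, the opening and the grip force at its end, in the units of the state.
- ctrl.get_obs(): the state, without advancing time (a new reading comes with each control period).
- ctrl.get_image(name): name is "side" or "top" or "wrist"; returns the picture (480x640x3 uint8, blue, green, red); there is no depth.
- ctrl.camera_info(name): a dict with "fovy" (degrees; the focal length in pixels is half the picture's height over the tangent of half this angle, whatever the lens; pixels are square), "cx", "cy" (the principal point, pixels), "rvec" (rotation vector, rad) and "tvec" (3), from world to camera coordinates, as OpenCV has them; the wrist camera has in their place "T_tool_cam" (4x4, takes a point from camera to tool coordinates, whose origin is the TCP and whose axes are the flange's). Camera axes: x right, y down, z forward; pixel columns grow to the right and rows downward; lengths in mm; the calibration is good to about 2 mm. The wrist camera is an equidistant fisheye: a pixel r from the principal point sees the ray r / f radians off the axis. A picture is of the moment at which its call begins: read the wrist's pose just before it. camera_info takes no time and is no camera call.
- ctrl.close_job(): hands the job in; it is judged then, once.
The state is a dict: "t": time; "qpos": joint angles; "qvel": joint speeds; "joint_torque": joint torques, N m; "ee_pos": TCP position; "orientation": TCP orientation; "ft_force": force on the tool from outside, world axes, zero at the start; "moment": the same for the moment, N m; "width": finger opening in mm; "grasp_force": force on a finger pad.
Only numpy, scipy, OpenCV 4.12 (cv2) and the standard library are available. Lean on these libraries where they do the work, as an engineer would, in place of code of your own. Each camera call takes 0.05 s, during which the arm holds its last target. There are 200 camera calls.

## Working session

There is one attempt and no reset: what is moved stays moved. The work goes in short steps, Python scripts to look and compute and a tool call to move; the robot and the scene stay as the last step left them, time stands still between calls to the robot, and variables do not carry over. Pictures are saved under pics/ and viewed, at most 10 in all, crops included, and the job is handed in when it is done.

Besides the shell and the picture viewer there is one more tool, called after "Call:" as a command line: name --argument value ..., lists and objects as JSON in quotes. servo_tool: Moves the arm, as the interface text tells. Its arguments: {"type":"object","properties":{"plan":{"type":"array"}},"required":["plan"]}

```bash
mkdir -p pics; python3 - <<'E'
from workcell import ctrl
import cv2
o=ctrl.get_obs();print(o)
for n in("top","side","wrist"):
    print(n,ctrl.camera_info(n)); cv2.imwrite(f"pics/{n}0.png",ctrl.get_image(n))
E
```

```text
{'t': 0.0, 'qpos': array([ 6.46009720e-01,  4.23827220e-01,  1.63071077e+00, -1.77027630e-05,
        1.08857095e+00, -1.90205170e-02]), 'qvel': array([ 7.96280246e-04, -1.60584425e-03,  3.73493927e-04,  1.07281460e-04,
        3.11136989e-04,  1.41030169e-05]), 'joint_torque': array([ 3.25345558e-03, -5.44612777e+01, -2.73677015e+01,  6.46291953e-02,
        2.26389442e-02, -6.68986650e-05]), 'ee_pos': array([491.37999467, 385.36206713, 240.60201255]), 'orientation': array([-1.37432709e+00, -2.82428438e+00,  2.13218843e-03]), 'ft_force': array([-0.08288677,  0.32944498, -0.33252965]), 'moment': array([ 0.00789726, -0.04772131, -0.00019263]), 'grasp_force': 0.0, 'width': 87.80665195179115}
top {'fovy': 49.21331028391232, 'cx': 324.00369434609047, 'cy': 237.85295144690684, 'rvec': array([ 2.12434101, -2.15130285,  0.18600896]), 'tvec': array([-175.29124832,  559.15819671, 1082.54816708])}
side {'fovy': 45.558961046574844, 'cx': 324.5818151240045, 'cy': 243.77590085487674, 'rvec': array([ 1.90764152, -0.25653817,  0.15197185]), 'tvec': array([-543.68981939,  319.171097  ,  984.26751084])}
wrist {'fovy': 65.70646984690485, 'cx': 314.77566244744787, 'cy': 239.0940498925941, 'T_tool_cam': array([[ 3.84675005e-04, -9.57900778e-01, -2.87099201e-01,
         7.86260367e+01],
       [ 9.99999910e-01,  3.16563440e-04,  2.83660157e-04,
        -2.75507196e-01],
       [-1.80833175e-04, -2.87099284e-01,  9.57900813e-01,
        -1.43489913e+02],
       [ 0.00000000e+00,  0.00000000e+00,  0.00000000e+00,
         1.00000000e+00]])}
```

View pics/top0.png

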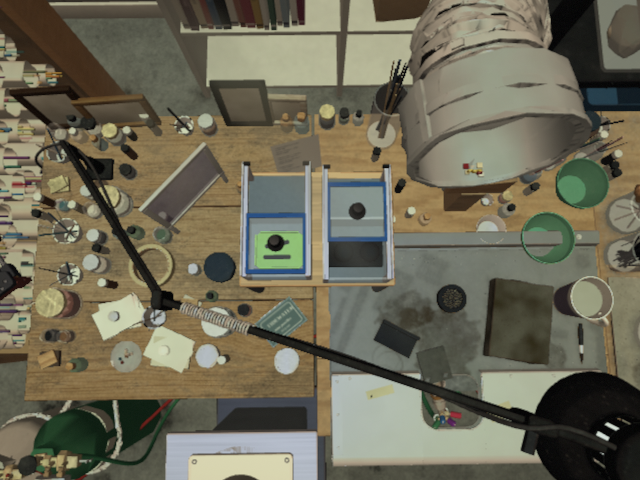

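View pics/side0.png

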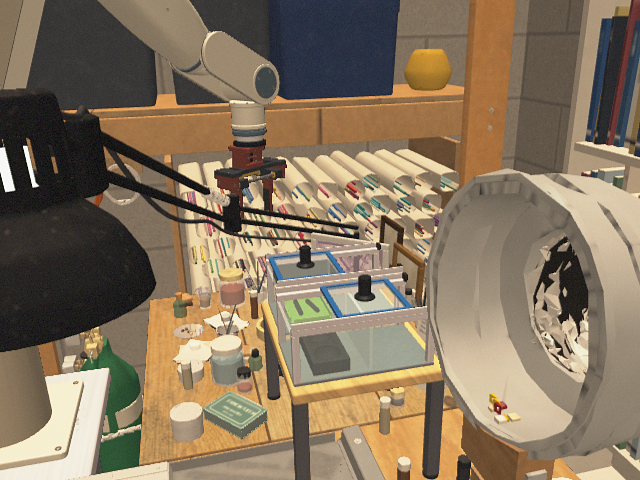

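Top view: tray guard (left), knob at about (275,241), pane nearly shut; mould guard (right), knob at (357,211), pane mostly open. Side view: tray knob top near (306,250), mould knob top near (364,279).

```bash
cat > h.py <<'E'
import numpy as np,cv2
from workcell import ctrl
def cam(n):
    i=ctrl.camera_info(n);f=240/np.tan(np.radians(i["fovy"])/2)
    K=np.array([[f,0,i["cx"]],[0,f,i["cy"]],[0,0,1]]);R=cv2.Rodrigues(i["rvec"])[0]
    return K,R,i["tvec"]
def atz(n,uv,z):
    K,R,t=cam(n);d=R.T@np.linalg.inv(K)@[*uv,1];c=-R.T@t
    return c+d*(z-c[2])/d[2]
def tri(a,b):
    P=[K@np.c_[R,t] for K,R,t in(cam("top"),cam("side"))]
    X=cv2.triangulatePoints(P[0],P[1],np.array(a,float),np.array(b,float));return (X[:3]/X[3]).ravel()
def proj(n,X):
    K,R,t=cam(n);p=K@(R@np.array(X,float)+t);return p[:2]/p[2]
E
python3 - <<'E'
from h import *
print(tri((275,241),(306,249)),tri((357,211),(364,279)))
for p in((275,241),(357,211)):print(atz("top",p,315))
# guard outlines at z=283
for p in((241,279),(309,281),(323,283),(394,282),(244,164),(311,166),(322,167),(388,168)):print(p,atz("top",p,283).round())
# lamp end points
for X in((730,330,170),(410,90,340),(240,-430,540),(680,-310,340)):print(proj("top",X).round(),proj("side",X).round())
T=cv2.imread("pics/top0.png")[150:300,225:405];S=cv2.imread("pics/side0.png")[235:385,260:440]
cv2.imwrite("pics/c.png",np.vstack([cv2.resize(T,None,fx=3.3,fy=2,interpolation=2)]) if 0 else np.hstack([cv2.resize(a,(396,330),interpolation=cv2.INTER_CUBIC) for a in(T,S)]))
E
```

```text
[510.28177792 -99.65287329 309.305957  ] [ 560.6269559  -236.35757216  308.05482489]
[507.6889709  -99.91050003 315.        ]
[ 556.26825211 -235.20509201  315.        ]
(241, 279) [449. -40. 283.]
(309, 281) [ 444. -154.  283.]
(323, 283) [ 441. -178.  283.]
(394, 282) [ 441. -297.  283.]
(244, 164) [649. -43. 283.]
(311, 166) [ 644. -159.  283.]
(322, 167) [ 642. -179.  283.]
(388, 168) [ 639. -293.  283.]
[ 63. 144.] [356. 234.]
[151. 302.] [228. 204.]
[549. 439.] [ 60. 155.]
[402. 134.] [468. 268.]
```

View pics/c.png

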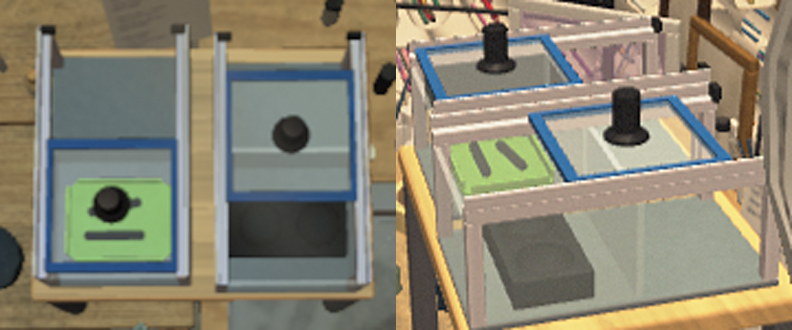

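Knobs: mould ≈ (558,-236), tray ≈ (509,-100), tops at about 312 mm against an expected 315. The guards' yaw is about -1.5°. Closing at 59° from x keeps the gripper body clear of both the lamp and the duct. I lift first.

Call:
servo_tool --plan '[[0.4,[0,0,40],0],[0.4,[0,0,80],0],[0.4,[0,0,120],0],[0.4,[0,0,160],0],[0.4,[0,0,200],0],[0.4,[0,0,240],0],[0.4,[0,0,262],0],[0.4,[5,-40,262],5],[0.4,[10,-80,262],10],[0.4,[14,-120,262],15]]'

```text
t: 0.98
ee_pos: [505.6, 264.7, 503.4]
orientation: [0.985, 2.983, 0.0]
ft_force: [1.0, -0.9, -0.8]
width: 52.6
grasp_force: 0.0
```

Call:
servo_tool --plan '[[0.4,[4,-40,0],5],[0.4,[8,-80,0],6],[0.4,[12,-120,0],6],[0.4,[16,-160,0],6],[0.4,[20,-200,0],6],[0.4,[24,-240,0],6],[0.4,[30,-280,0],6],[0.4,[36,-320,0],6],[0.4,[42,-360,0],6],[0.4,[48,-400,0],6]]'

```text
t: 1.82
ee_pos: [553.5, -136.3, 503.3]
orientation: [-0.837, -3.028, -0.0]
ft_force: [0.3, 0.8, 0.2]
width: 52.8
grasp_force: 0.0
```

Call:
servo_tool --plan '[[0.4,[2,-40,0],0],[0.4,[4,-80,0],0],[0.4,[4,-100,-30],0],[0.4,[4,-100,-70],0],[0.4,[4,-100,-100],0],[0.4,[4,-100,-100],0]]'

```text
t: 2.32
ee_pos: [554.8, -233.8, 396.2]
orientation: [-0.836, -3.016, -0.003]
ft_force: [-0.9, -0.8, -1.1]
width: 52.7
grasp_force: 0.0
```

```bash
cat >> h.py <<'E'
def wfish():
    o=ctrl.get_obs();i=ctrl.camera_info("wrist");im=ctrl.get_image("wrist")
    f=240/np.tan(np.radians(i["fovy"])/2);T=np.eye(4);T[:3,:3]=cv2.Rodrigues(o["orientation"])[0];T[:3,3]=o["ee_pos"]
    return im,T@i["T_tool_cam"],f,(i["cx"],i["cy"])
def wproj(X,T,f,c):
    p=np.linalg.inv(T)@[*X,1];th=np.arctan2(np.hypot(p[0],p[1]),p[2]);return np.array(c)+f*th*p[:2]/np.hypot(p[0],p[1])
def watz(uv,z,T,f,c):
    d=np.array(uv,float)-c;r=np.hypot(*d);th=r/f;v=T[:3,:3]@np.array([*(d/r*np.sin(th)),np.cos(th)]);return T[:3,3]+v*(z-T[2,3])/v[2]
E
python3 - <<'E'
from h import *
im,T,f,c=wfish();np.savez("w1.npz",T=T,f=f,c=c)
print(ctrl.get_obs()["ee_pos"])
for X in((558,-236,315),(558,-236,283),(509,-100,315)):print(wproj(X,T,f,c).round(1))
p=wproj((558,-236,315),T,f,c);cv2.circle(im,tuple(int(round(v)) for v in p),3,(0,0,255),-1)
cv2.imwrite("pics/w1.png",im)
E
```

```text
[ 556.2058989  -233.96001385  400.09728992]
[315.  263.3]
[315.1 248.4]
[461.   92.3]
```

View pics/w1.png

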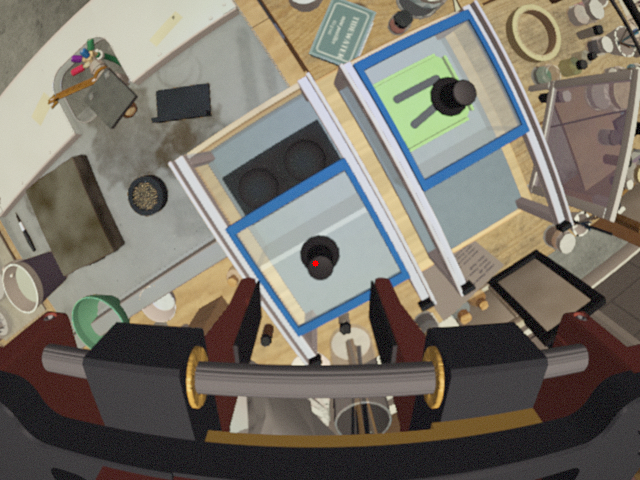

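The wrist view shows the mould knob top at about (320,265), with the red prediction at (315,263), and the tray knob top at about (461,91), as predicted. The fingers straddle the knob.

```bash
python3 - <<'E'
from h import *
w=np.load("w1.npz");a=(w["T"],float(w["f"]),w["c"])
print(watz((320,266),315,*a),watz((461,92),315,*a))
F=[(228,230),(348,163),(407,277),(299,332)]
for p in F:print(watz(p,285,*a).round(1))
for p in [(356,72),(470,10),(527,132),(426,189)]:print(watz(p,285,*a).round(1))
print(ctrl.get_obs()["ee_pos"],ctrl.get_obs()["orientation"])
E
```

```text
[ 561.22932257 -234.19897613  315.        ] [508.84565989 -99.92797754 315.        ]
[ 513.2 -282.6  285. ]
[ 516.5 -184.7  285. ]
[ 612.7 -187.8  285. ]
[ 610.4 -282.2  285. ]
[ 464.7 -147.8  285. ]
[460.9 -46.6 285. ]
[561.6 -50.7 285. ]
[ 560.2 -145.1  285. ]
[ 556.2058989  -233.96001385  400.09728992] [-8.35839369e-01 -3.02094102e+00 -1.74112690e-03]
```

Call:
servo_tool --plan '[[0.4,[2,-1,-35],0],[0.4,[2,-1,-65],0],[0.4,[2,-1,-85],0],[0.4,[2,-1,-94],0],[0.4,[2,-1,-94],0],[1,[2,-1,-94],0],[1,[2,-1,-94],0],[1,[2,-1,-94],0],[1,[2,-1,-94],0],[1,[2,-1,-94],0]]'

```text
t: 3.2
ee_pos: [560.1, -235.5, 310.4]
orientation: [0.836, 3.027, -0.0]
ft_force: [-0.1, 0.3, -1.4]
width: 22.8
grasp_force: 0.0
```

Call:
servo_tool --plan '[[1,[0,0,-2],0],[1,[0,0,-2],0],[1,[0,0,-2],0],[1,[0,0,-2],0]]'

```text
t: 3.53
ee_pos: [560.8, -234.6, 309.1]
orientation: [0.836, 3.025, 0.002]
ft_force: [0.2, 5.4, 8.4]
width: 17.3
grasp_force: 30.0
```

Call:
servo_tool --plan '[[1,[-8,0.2,0],0],[1,[-16,0.5,0],0],[1,[-24,0.7,0],0],[1,[-32,0.9,0],0],[1,[-40,1.1,0],0],[1,[-46,1.3,0],0],[1,[-48,1.4,0],0],[1,[-48,1.4,0],0]]'

```text
t: 4.2
ee_pos: [512.2, -234.2, 309.1]
orientation: [0.837, 3.025, -0.001]
ft_force: [-1.7, 1.2, 7.7]
width: 17.4
grasp_force: 30.0
```

Call:
servo_tool --plan '[[1,[-3,0,0],0],[1,[-5,0.2,0],0],[1,[-7,0.2,0],0],[1,[-7,0.2,0],0]]'

```text
t: 4.53
ee_pos: [505.7, -234.2, 309.1]
orientation: [0.836, 3.024, -0.001]
ft_force: [0.1, 0.0, 7.4]
width: 17.1
grasp_force: 30.0
```

Call:
servo_tool --plan '[[1,[-2,0,0],0],[1,[-4,0.1,0],0],[1,[-6,0.1,0],0],[1,[-6,0.1,0],0]]'

```text
t: 4.87
ee_pos: [499.8, -234.1, 309.1]
orientation: [0.836, 3.024, -0.001]
ft_force: [0.6, -0.6, 7.6]
width: 17.4
grasp_force: 30.0
```

Call:
servo_tool --plan '[[1,[-2,0,0],0],[1,[-4,0.1,0],0],[1,[-5,0.1,0],0],[1,[-5,0.1,0],0]]'

```text
t: 5.2
ee_pos: [498.0, -234.1, 309.2]
orientation: [0.834, 3.017, 0.001]
ft_force: [15.3, 0.1, -2.3]
width: 17.0
grasp_force: 30.0
```

The x force rose to 15 N and motion stopped at x=498, after 63 mm of travel, so this is the shut stop. I release and rise.

Call:
servo_tool --plan '[[0.4,[0,0,0],0],[0.4,[0,0,0],0],[0.4,[0,0,0],0],[0.4,[1,0,0],0],[0.4,[1,0,35],0],[0.4,[1,0,75],0],[0.4,[1,0,100],0],[0.4,[1,0,100],0]]'

```text
t: 5.87
ee_pos: [496.7, -234.6, 413.4]
orientation: [0.835, 3.019, -0.003]
ft_force: [0.6, -0.6, 0.2]
width: 52.7
grasp_force: 0.0
```

```bash
python3 - <<'E'
from h import *
o=ctrl.get_obs();print(o["ee_pos"],o["width"],o["ft_force"])
im,T,f,c=wfish();np.savez("w2.npz",T=T,f=f,c=c);cv2.imwrite("pics/w2.png",im)
print(wproj((498,-234,315),T,f,c),wproj((509,-100,315),T,f,c))
E
```

```text
[ 496.65396456 -234.60524691  413.40266757] 52.65281478498788 [ 0.5750552  -0.55208336  0.19737776]
[316.88099829 247.70557039] [489.52578891 166.35773127]
```

View pics/w2.png

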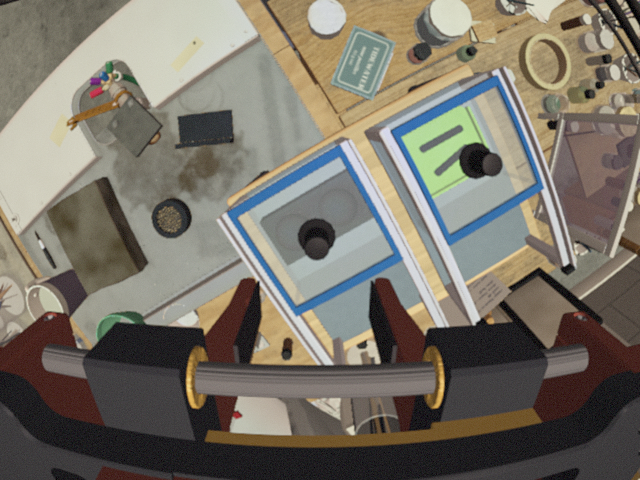

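The mould pane is flush shut, with its knob top at (317,246), matching x=498. The tray knob is at (489,163), matching (509,-100). Next is the tray knob.

Call:
servo_tool --plan '[[0.4,[4,35,0],0],[0.4,[8,70,0],0],[0.4,[11,105,0],0],[0.4,[13,125,0],0],[0.4,[13,134,0],0],[0.4,[13,134,-30],0],[0.4,[13,134,-40],0],[0.4,[13,134,-40],0]]'

```text
t: 6.58
ee_pos: [505.8, -99.6, 363.8]
orientation: [-0.835, -3.021, 0.001]
ft_force: [-0.1, 0.6, -0.5]
width: 52.5
grasp_force: 0.0
```

```bash
python3 - <<'E'
from h import *
o=ctrl.get_obs();print(o["ee_pos"],o["width"],o["ft_force"])
im,T,f,c=wfish();p=wproj((509,-100,315),T,f,c);print(p)
np.savez("w3.npz",T=T,f=f,c=c);cv2.imwrite("pics/w3.png",im[130:400,180:460])
E
```

```text
[505.75034932 -99.55315916 363.8354718 ] 52.50178491461253 [-0.14449627  0.58280166 -0.46592936]
[317.79854365 280.78109378]
```

View pics/w3.png

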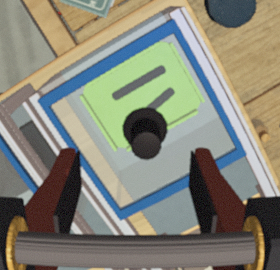

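The crop shows the tray knob top at about (327,275), some 4 mm toward +y of the prediction. I correct for that, go down and pinch.

Call:
servo_tool --plan '[[0.4,[3,3,-25],0],[0.4,[3,3,-45],0],[0.4,[3,3,-54],0],[0.4,[3,3,-54],0],[1,[3,3,-54],0],[1,[3,3,-54],0],[1,[3,3,-54],0],[1,[3,3,-54],0],[1,[3,3,-54],0],[1,[3,3,-54],0]]'

```text
t: 7.47
ee_pos: [511.1, -95.8, 314.0]
orientation: [0.837, 3.027, 0.003]
ft_force: [-0.3, -0.9, 3.5]
width: 17.3
grasp_force: 30.0
```

Call:
servo_tool --plan '[[1,[0,0,0],0],[1,[0,0,0],0]]'

```text
t: 7.63
ee_pos: [511.1, -95.9, 313.9]
orientation: [0.836, 3.028, 0.002]
ft_force: [-0.3, 5.1, 4.8]
width: 16.9
grasp_force: 30.0
```

Call:
servo_tool --plan '[[1,[8,-0.2,0],0],[1,[16,-0.5,0],0],[1,[24,-0.7,0],0],[1,[32,-0.9,0],0],[1,[40,-1.1,0],0],[1,[48,-1.4,0],0],[1,[56,-1.6,0],0],[1,[60,-1.7,0],0],[1,[62,-1.7,0],0],[1,[62,-1.7,0],0]]'

```text
t: 8.47
ee_pos: [573.7, -96.4, 314.0]
orientation: [0.836, 3.028, 0.005]
ft_force: [0.7, 10.4, 4.2]
width: 16.8
grasp_force: 30.0
```

Call:
servo_tool --plan '[[1,[2,0,0],0],[1,[4,-0.1,0],0],[1,[5,-0.1,0],0],[1,[5,-0.1,0],0]]'

```text
t: 8.8
ee_pos: [578.1, -96.4, 314.0]
orientation: [-0.836, -3.028, -0.005]
ft_force: [-0.8, 9.9, 5.2]
width: 17.3
grasp_force: 30.0
```

Call:
servo_tool --plan '[[1,[2,0.5,0],0],[1,[4,1,0],0],[1,[5,1,0],0],[1,[5,1,0],0]]'

```text
t: 9.13
ee_pos: [583.2, -96.3, 314.0]
orientation: [0.836, 3.028, 0.002]
ft_force: [-0.3, 6.0, 4.3]
width: 16.8
grasp_force: 30.0
```

Call:
servo_tool --plan '[[1,[2,0.5,0],0],[1,[4,1,0],0],[1,[5,1,0],0],[1,[5,1,0],0]]'

```text
t: 9.47
ee_pos: [588.0, -96.3, 313.9]
orientation: [0.836, 3.028, -0.0]
ft_force: [-2.7, 2.3, 6.4]
width: 16.8
grasp_force: 30.0
```

Call:
servo_tool --plan '[[1,[2,0,0],0],[1,[4,0,0],0],[1,[5,0,0],0],[1,[5,0,0],0]]'

```text
t: 9.8
ee_pos: [588.4, -96.4, 313.8]
orientation: [-0.834, -3.018, 0.004]
ft_force: [-20.5, 1.9, 17.8]
width: 17.0
grasp_force: 30.0
```

The stop is reached at x=588.4 (20 N), after 77 mm of travel. I release while still pressing, rise and look.

Call:
servo_tool --plan '[[0.4,[0,0,0],0],[0.4,[0,0,0],0],[0.4,[0,0,0],0],[0.4,[0,0,0],0],[0.4,[0,0,35],0],[0.4,[0,0,75],0],[0.4,[-10,0,110],0],[0.4,[-30,0,140],0],[0.4,[-30,0,140],0]]'

```text
t: 10.55
ee_pos: [563.2, -96.8, 460.6]
orientation: [0.834, 3.018, 0.001]
ft_force: [1.0, -0.4, 0.4]
width: 52.8
grasp_force: 0.0
```

```bash
python3 - <<'E'
from h import *
o=ctrl.get_obs();print(o["ee_pos"],o["width"],o["ft_force"])
im,T,f,c=wfish();print(wproj((588.4,-96.4,315),T,f,c),wproj((498,-234,315),T,f,c))
np.savez("w4.npz",T=T,f=f,c=c);cv2.imwrite("pics/w4.png",im)
E
```

```text
[563.1568048  -96.75991312 460.58853285] 52.76083827210896 [ 0.99870293 -0.42596102  0.40334773]
[330.69642735 253.15265644] [142.56365071 244.86029927]
```

View pics/w4.png

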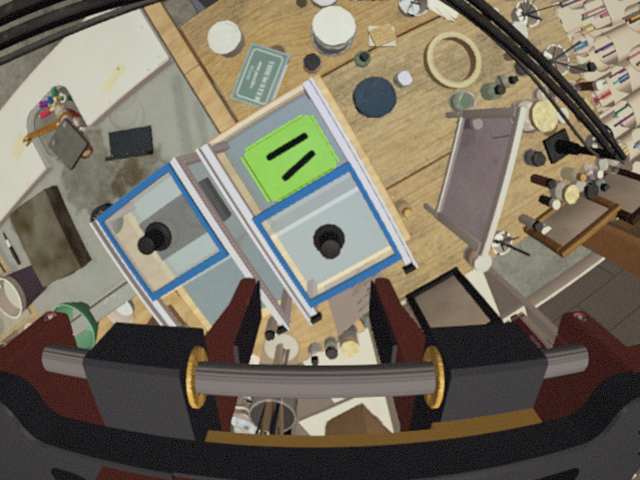

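Both panes look right: tray knob at about (330,245), mould knob at about (149,241). One precise check with the fixed cameras.

```bash
python3 - <<'E'
from h import *
T=ctrl.get_image("top");cv2.imwrite("pics/top1.png",T);a=T[150:300,225:405]
W=cv2.imread("pics/w4.png")[150:310,240:420]
for X in((588.4,-96.4,315),(498,-234,315),(588.4,-96.4,283),(498,-234,283)):print(proj("top",X)) 
cv2.imwrite("pics/c2.png",np.hstack([cv2.resize(i,(400,340),interpolation=cv2.INTER_CUBIC) for i in(a,W)]))
E
```

```text
[272.9990379  193.04278831]
[357.10269411 245.87051342]
[274.66986233 197.69208345]
[355.81021047 248.71457188]
```

View pics/c2.png

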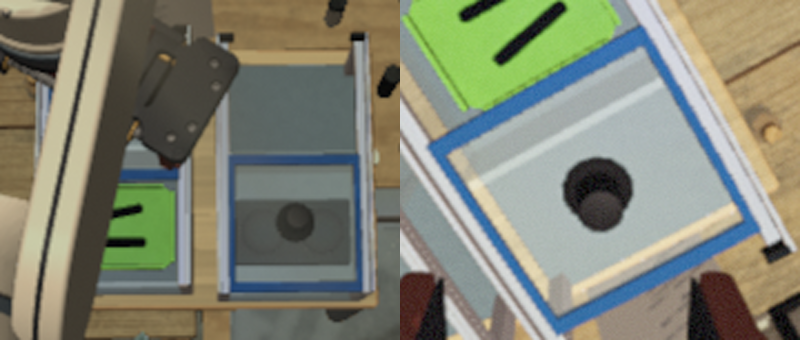

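```bash
python3 -c "
from workcell import ctrl
print(ctrl.close_job())"
```

```text
the job is handed in; nothing more can be done
None
```

I slid the mould guard's pane fully shut first, then the tray guard's pane fully open, each against its end stop. I backed the arm clear and handed the job in at about 11 s; no verdict was shown.

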